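# Rack the blue retractor after surgical skills practice

### The arm

A 6-joint arm with a two-finger parallel gripper is mounted at the origin on the work surface. World frame = base frame: x ahead of the robot, y to its left, z up, the work surface at z = 0. Lengths are in m, angles in rad, forces in N, time in s.
With the tool pointing down it reaches from about 0.25 to 0.775 m from the base axis. Payload 4 kg.
Tool frame: the origin (TCP) lies at the very end of the fingers, on their centre line; the grasp point (between the pads) lies 19 mm behind it; z points along the fingers, y is the line along which they close (so a half turn about z gives the same grasp; the last joint's range is limited). The gripper opens to 94 mm and grips with 3 to 60 N. Pads are 16 mm wide; open, the fingers measure 119 mm over their backs; the gripper's body (75 mm by 177 mm) begins 78 mm behind the grasp point.
Start: joints at [-1.222, 0.087, 1.371, -0, 1.684, -0.103], TCP at [0.24, -0.495, 0.206] pointing down, gripper open.
Joint ranges: [-3.1, 3.1], [-0.76, 2.03], [0.27, 2.55], [-1.08, 4.22], [0.17, 2.65], [-2.57, 2.57]. Speed limits (rad/s): [2.79, 2.79, 3.14, 3.14, 3.14, 3.14].

### API

Orientations are given as a rotation vector (axis times angle).
In Python, from rig import sense, viewer, workorder gives the robot as it stands. The module is installed in compiled form; this text tells all that it offers.
- The arm moves only by the tool step_arm, never from a script. Its arguments are lists of equal length, an entry for each row: "travel": the shift along the tool's x, y, z in mm, a list of three; "turn": the turn, a rotation vector about the tool's x, y, z in rad, a list of three; "gripper": the finger opening in mm, from 0 to 94. A call has 1 to 20 rows; each row is the pose to reach, as a shift and turn from the pose commanded when the call began, along the tool's axes at that moment; what a row does not reach only later rows make up. A row lasts 1/10 s, in which the tool goes at most 50 mm and 8.59 degrees, less where a joint would pass 70% of its speed; a pose out of reach is approached as far as the arm can. A call with a gripper value outside its range is refused whole. The fingers move at their own pace and stop on an object; the grip force is fixed at half the most. Time passes only in rows, so rows that repeat a pose let the fingers close. It gives the time, the measured TCP pose, the force, the opening and the grip force at its end, in the units of the state.
- sense(): the state, without advancing time (a new reading comes with each control period).
- viewer.snapshot(name): name is "scene" or "top" or "wrist"; returns (picture, depth): 400x640x3 uint8, red, green, blue; 400x640 float32, m along the optical axis (not along the pixel's ray), 0 where there is no reading.
- viewer.camera_info(name): a dict with "camera_matrix" (3x3 intrinsics, pixels), "R" (3x3) and "t" (3): a world point X has camera coordinates R X + t. Camera axes: x right, y down, z forward; pixel columns grow to the right and rows downward; lengths in m; the calibration is good to about 2 mm. A picture is of the moment at which its call begins: read the wrist's pose just before it. camera_info takes no time and is no camera call; for the wrist camera it gives the pose at the moment of the call.
- workorder.job_done(): hands the job in; it is judged then, once.
The state is a dict: "time_s": time; "joints": joint angles; "joint_velocities": joint speeds; "tau": joint torques, N m; "ee_pos": TCP position; "ee_rot": TCP orientation; "wrist_force": force on the tool from outside, world axes, zero at the start; "torque": the same for the moment, N m; "finger_gap": finger opening in m; "grip_force": force on a finger pad.
Only numpy, scipy, OpenCV 4.12 (cv2) and the standard library are available. Lean on these libraries where they do the work, as an engineer would, in place of code of your own. Each camera call takes 0.05 s, during which the arm holds its last target. There are 200 camera calls.

### The job

Practice is over for the blue-handled retractor: pick it up and put it away in the holder with the blue lips. Lower it so that the steel blade slides edgewise down into the slot, with the handle on the bare apron in front of the walls and its blade end close to them, until the tool stands upright on the base plate; then let go of it. Set it down, do not drop it, and leave the orange retractor where it stands, as it is still needed.

Things in the scene. Friction and masses are not known exactly. Their poses are not given: they have to be found in the camera images.
- blue_retractor: Flat retractor, blue handle, steel blade, ~0.16 kg, standing on its long edge. Origin: on the underside at the grip point; x points to the blade tip, y across the thickness, z up. Handle x -60 to +35 mm, 24 thick, 34 tall: grip it across y at the origin. Blade x +35 to +130, 5 thick, 44 tall, rounded tip. Lower edges flush. To be put away.
- orange_retractor: Flat retractor, orange handle, steel blade, ~0.16 kg, standing on its long edge. Origin: on the underside at the grip point; x points to the blade tip, y across the thickness, z up. Handle x -60 to +35 mm, 24 thick, 34 tall: grip it across y at the origin. Blade x +35 to +130, 5 thick, 44 tall, rounded tip. Lower edges flush. Leave alone.
- blue_holder: White holder, blue lips, fixed. Plate 200 (x) by 90 by 6 mm thick; origin: centre of its underside. Slot along x at y = 0, 20 wide, between walls x +15 to +90, open on top and at the ends; walls 36 high, lips flare to a 40 mm mouth at height 48. Bare apron x -100 to +15. Home: the blue retractor's origin at x -35, y 0, z +6 mm, its x along the holder's x. The handle is too thick for the slot.
- orange_holder: White holder, orange lips, fixed. Plate 200 (x) by 90 by 6 mm thick; origin: centre of its underside. Slot along x at y = 0, 20 wide, between walls x +15 to +90, open on top and at the ends; walls 36 high, lips flare to a 40 mm mouth at height 48. Bare apron x -100 to +15. Not used.
Things that resemble listed ones, but are neither listed nor needed, are in the scene too. What is shaped like the blue_retractor but yellow is not meant. What is shaped like the blue_holder but turquoise is not meant.

How it is judged:
On the way:
1. the blue retractor is lowered into the blue holder's slot while the fingers still hold it (underside less than 20 mm above the base plate) (x of blue_holder in the frame of blue_retractor between 0.012 and 0.058 m and y of blue_holder in the frame of blue_retractor between -0.015 and 0.015 m and angle between the x axis of blue_retractor and the x axis of blue_holder, either way round below 0.25 rad and z of blue_retractor in the frame of blue_holder below 0.026 m and contact force between the fingers and blue_retractor above 1 N), for 0.05 s.
At the end, for the whole second after the job is handed in: The blue retractor stands at rest in the blue holder: its underside on the base plate (within 6 mm), upright within 10 degrees, blade in the slot and pointing along it (within 15 mm and 14 degrees), its origin 12 to 58 mm before the holder's origin (35 mm is home) (x of blue_holder in the frame of blue_retractor between 0.012 and 0.058 m and y of blue_holder in the frame of blue_retractor between -0.015 and 0.015 m and angle between the x axis of blue_retractor and the x axis of blue_holder, either way round below 0.25 rad and z of blue_retractor in the frame of blue_holder between 0 and 0.012 m and angle between blue_retractor's own z axis and vertical below 0.17 rad and linear speed of blue_retractor below 0.02 m/s); the robot touches nothing.
It fails at once if the orange retractor is moved by more than 30 mm or tipped over (distance of orange_retractor from where it was at the start of the episode above 0.03 m or angle between orange_retractor's own z axis and vertical above 0.4 rad).
It also fails if it takes over 38 s, if anything falls off the work surface, if the arm or the gripper's body presses on something with over 40 N, if the wrist force passes 120 N, or if a joint passes its speed limit or range.

## Working session

There is one attempt and no reset: what is moved stays moved. The work goes in short steps, Python scripts to look and compute and a tool call to move; the robot and the scene stay as the last step left them, time stands still between calls to the robot, and variables do not carry over. Pictures are saved under pics/ and viewed, at most 10 in all, crops included, and the job is handed in when it is done.

Besides the shell and the picture viewer there is one more tool, called after "Emit:" as name(argument=value, ...), one argument or row to a line, values as JSON. step_arm: Moves the arm, as the interface text tells. Its arguments: {"type":"object","properties":{"travel":{"type":"array","items":{"type":"array","items":{"type":"number"}}},"turn":{"type":"array","items":{"type":"array","items":{"type":"number"}}},"gripper":{"type":"array","items":{"type":"number"}}},"required":["travel","turn","gripper"]}

```bash
mkdir -p pics; python3 - <<'E'
from rig import sense, viewer
import cv2,numpy as np
s=sense();print(s['time_s'],s['ee_pos'],s['ee_rot'])
for n in ['top','scene']:
    p,d=viewer.snapshot(n);i=viewer.camera_info(n)
    np.savez(n+'.npz',p=p,d=d,K=i['camera_matrix'],R=i['R'],t=i['t'])
    cv2.imwrite(f'pics/{n}0.png',p[:,:,::-1]);print(n,i)
E
```

```text
0.0 [ 0.23991546 -0.49434741  0.20433007] [-3.05975447e+00 -7.03135986e-01  4.39088536e-04]
top {'camera_matrix': array([[451.29745009,   0.        , 312.7336651 ],
       [  0.        , 451.29745009, 193.90583297],
       [  0.        ,   0.        ,   1.        ]]), 'R': array([[-9.28216378e-04, -9.99766947e-01, -2.15682521e-02],
       [-9.99831733e-01,  1.32298841e-03, -1.82963318e-02],
       [ 1.83206024e-02,  2.15476399e-02, -9.99599947e-01]]), 't': array([0.01261499, 0.41069051, 1.06568684])}
scene {'camera_matrix': array([[451.51164465,   0.        , 331.12863552],
       [  0.        , 451.51164465, 190.11868459],
       [  0.        ,   0.        ,   1.        ]]), 'R': array([[ 0.30839717,  0.9510835 ,  0.01820354],
       [ 0.70630486, -0.21612323, -0.67410993],
       [-0.63720062,  0.22075084, -0.73840669]]), 't': array([-0.12279763, -0.29547405,  1.48825949])}
```

View pics/top0.png

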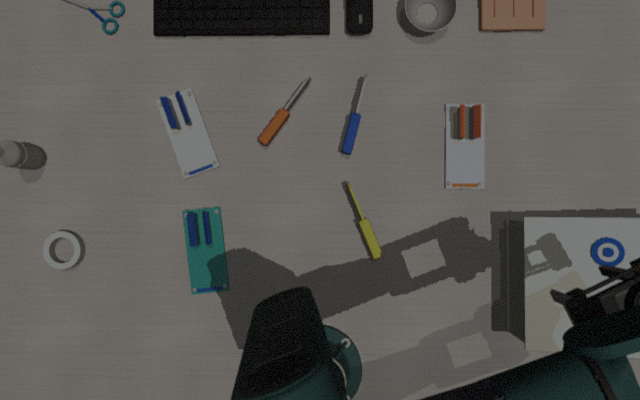

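View pics/scene0.png

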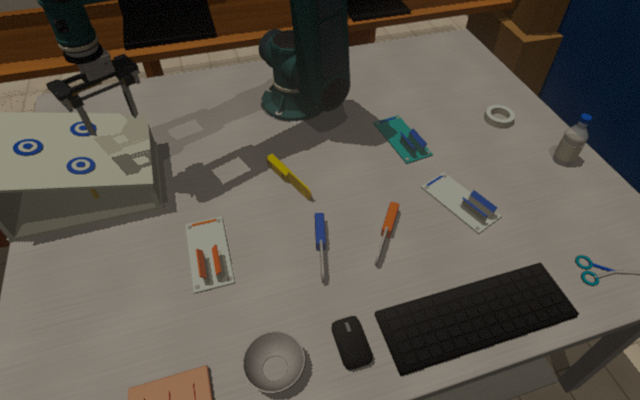

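The top view shows these candidates:
- **Retractors:** blue at (352,115), orange at (284,112), yellow at (362,220). The one meant is (352,115), because its handle is blue.
- **Holders:** white with blue lips at (187,133), turquoise plate at (205,250), white with orange lips at (464,145). The one meant is (187,133), because it is the only white plate with blue lips.

I'll measure these and confirm them in one crop.

```bash
cat > h.py <<'E'
import numpy as np,cv2
def cast(uv,z,K,R,t):
    uv=np.atleast_2d(np.float64(uv)); r=np.c_[uv,np.ones(len(uv))]@np.linalg.inv(K).T@R
    c=-R.T@t; return c+r*((np.asarray(z)-c[2])/r[:,2])[:,None]
def blobs(p,roi,lo,hi,amin=20):
    m=cv2.inRange(cv2.cvtColor(p,cv2.COLOR_RGB2HSV),lo,hi); k=np.zeros_like(m);x0,y0,x1,y1=roi;k[y0:y1,x0:x1]=m[y0:y1,x0:x1]
    cs=[c for c in cv2.findContours(k,cv2.RETR_EXTERNAL,cv2.CHAIN_APPROX_NONE)[0] if cv2.contourArea(c)>=amin]
    return sorted(cs,key=cv2.contourArea,reverse=True)
E
python3 - <<'E'
from h import *
f=np.load('top.npz');p,d=f['p'],f['d'];C=(f['K'],f['R'],f['t'])
cv2.imwrite('pics/crop0.png',cv2.resize(p[75:275,145:405,::-1],None,fx=3,fy=3,interpolation=cv2.INTER_CUBIC))
def world(u,v): return cast([[u,v]],0,*C)
c=blobs(p,(330,60,380,165),(105,120,50),(130,255,255))[0]
q=cv2.minAreaRect(c);b=cv2.boxPoints(q);print('blue handle',q,cast(b,.034,*C).round(4).tolist(),cast([q[0]],.034,*C))
for c in blobs(p,(150,80,225,185),(105,100,30),(130,255,255),10): 
    q=cv2.minAreaRect(c);print('lip',q,cast([q[0]],.048,*C),cast([q[0]],.006,*C))
c=blobs(p,(145,80,225,185),(0,0,125),(180,70,255),100)[0];q=cv2.minAreaRect(c);b=cv2.boxPoints(q)
print('plate',q,cast(b,.006,*C).round(4).tolist(),cast([q[0]],.006,*C))
def pt(u,v):
    K,R,t=C;z=d[v,u];return R.T@(z*np.linalg.inv(K)@[u,v,1]-t)
for uv in [(352,130),(360,90),(349,147),(200,150),(168,112),(620,230),(500,260),(560,250),(284,125)]: print(uv,pt(*uv).round(4))
E
```

```text
blue handle ((350.7150573730469, 132.9256591796875), (9.67617416381836, 40.30337142944336), 14.620874404907227) [[0.5085, -0.0536, 0.034], [0.5985, -0.0772, 0.034], [0.5928, -0.0988, 0.034], [0.5028, -0.0751, 0.034]] [[ 0.55060684 -0.07618633  0.034     ]]
lip ((168.38922119140625, 111.68617248535156), (32.616371154785156, 6.379051685333252), 70.55996704101562) [[0.59912122 0.34248084 0.048     ]] [[0.60764426 0.35695995 0.006     ]]
lip ((182.13870239257812, 106.63138580322266), (32.20928192138672, 4.442659854888916), 70.01689147949219) [[0.61059413 0.31076059 0.048     ]] [[0.61958726 0.32394    0.006     ]]
lip ((200.23902893066406, 169.14878845214844), (2.9138026237487793, 23.754898071289062), 69.775146484375) [[0.46686136 0.26846591 0.048     ]] [[0.46996521 0.27991235 0.006     ]]Traceback (most recent call last):
  File "<stdin>", line 9, in <module>
IndexError: list index out of range
```

View pics/crop0.png

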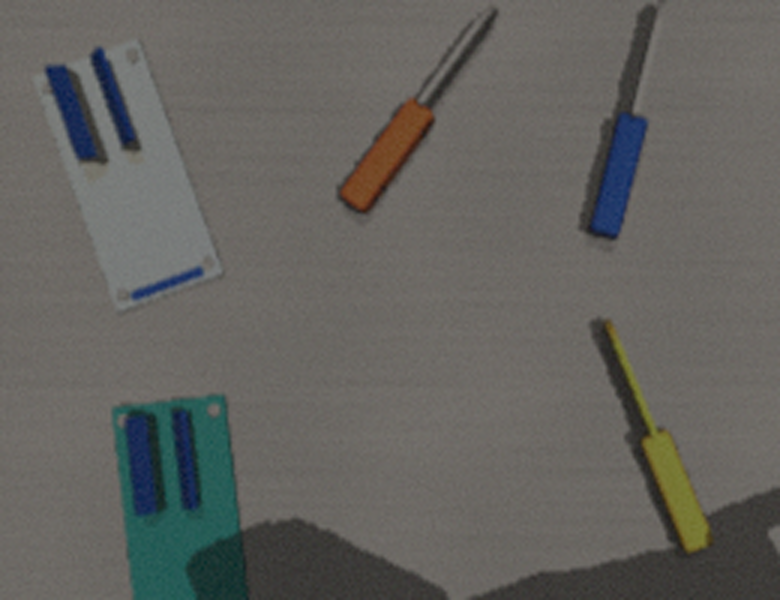

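The crop confirms it. The blue handle is at about crop (620,175), with its steel blade pointing up the image. The white plate with blue lips is at crop (130,175), with walls at the top and the apron toward (170,280). Next I'll measure the plate and check heights.

```bash
python3 - <<'E'
from h import *
f=np.load('top.npz');p,d=f['p'],f['d'];C=(f['K'],f['R'],f['t'])
h=cv2.cvtColor(p,cv2.COLOR_RGB2HSV);print('hsv plate/table',h[150,200],h[150,240])
m=cv2.GaussianBlur(p,(3,3),0).astype(int)
k=np.zeros(p.shape[:2],np.uint8);k[80:190,145:230]=((m[...,2]>m[...,0]+2))[80:190,145:230]*255
k=cv2.morphologyEx(k,cv2.MORPH_OPEN,np.ones((3,3)))
c=max(cv2.findContours(k,cv2.RETR_EXTERNAL,cv2.CHAIN_APPROX_NONE)[0],key=cv2.contourArea)
q=cv2.minAreaRect(c);b=cv2.boxPoints(q);W=cast(b,.006,*C)
print('plate',q,W.round(4).tolist(),cast([q[0]],.006,*C),[np.linalg.norm(W[i]-W[i-1]).round(4) for i in range(4)])
def pt(u,v):
    K,R,t=C;z=np.median(d[v-1:v+2,u-1:u+2]);return R.T@(z*np.linalg.inv(K)@[u,v,1]-t)
for uv in [(352,130),(349,147),(200,150),(168,112),(620,230),(505,260),(560,225),(284,125)]: print(uv,pt(*uv).round(4))
E
```

```text
hsv plate/table [ 45   4 121] [ 23  19 107]
plate ((167.97808837890625, 111.68977355957031), (34.94322967529297, 9.397933959960938), 70.01689910888672) [[0.6433, 0.3832, 0.006], [0.6509, 0.3619, 0.006], [0.572, 0.3328, 0.006], [0.5644, 0.354, 0.006]] [[0.60764083 0.35794953 0.006     ]] [np.float64(0.0841), np.float64(0.0226), np.float64(0.0841), np.float64(0.0225)]
(352, 130) [ 0.557  -0.079   0.0365]
(349, 147) [ 0.5182 -0.0722  0.0333]
(200, 150) [0.5155 0.2804 0.007 ]
(168, 112) [0.5993 0.3448 0.0438]
(620, 230) [ 0.3344 -0.6114  0.1476]
(505, 260) [ 0.2556 -0.4372  0.0064]
(560, 225) [ 0.3432 -0.5047  0.1226]
(284, 125) [ 5.756e-01  8.080e-02 -5.000e-04]
```

```bash
python3 - <<'E'
from h import *
f=np.load('top.npz');p,d=f['p'],f['d'];C=(f['K'],f['R'],f['t'])
g=cv2.GaussianBlur(p,(5,5),0);m=g.astype(int)
k=np.zeros(p.shape[:2],np.uint8);s=m[...,0]-m[...,2]
k[82:185,150:225]=(s<4)[82:185,150:225]*255
k=cv2.morphologyEx(k,cv2.MORPH_OPEN,np.ones((3,3)))
c=max(cv2.findContours(k,cv2.RETR_EXTERNAL,cv2.CHAIN_APPROX_NONE)[0],key=cv2.contourArea)
q=cv2.minAreaRect(c);b=cv2.boxPoints(q);W=cast(b,.006,*C)
print('plate',q,W.round(4).tolist(),W.mean(0),[np.linalg.norm(W[i]-W[i-1]).round(4) for i in range(4)])
for i in range(4):
    e=W[i]-W[i-1];print(np.degrees(np.arctan2(e[1],e[0])))
E
```

```text
plate ((186.996337890625, 131.86495971679688), (87.05903625488281, 38.36065673828125), 70.01689147949219) [[0.6419, 0.3916, 0.006], [0.6728, 0.3049, 0.006], [0.4768, 0.2329, 0.006], [0.4458, 0.3191, 0.006]] [0.55932283 0.31212182 0.006     ] [np.float64(0.209), np.float64(0.092), np.float64(0.2088), np.float64(0.0916)]
20.29208695905464
-70.35114677703541
-159.82829603968338
109.80559789020248
```

```bash
cat >> h.py <<'E'
from scipy.spatial.transform import Rotation as Ro
def plan(x,y,z,yaw,pos,rot):
    """travel/turn for TCP target, tool down, tool y along yaw+90deg (mod half turn)"""
    T=Ro.from_rotvec(rot);best=None
    for k in (0,180):
        a=np.radians(yaw+k);X=np.array([np.cos(a),np.sin(a),0]);Z=np.array([0,0,-1.])
        G=Ro.from_matrix(np.c_[X,np.cross(Z,X),Z]);r=(T.inv()*G).as_rotvec()
        print('yaw+%d travel'%k,(T.inv().apply(np.array([x,y,z])-pos)*1000).round(1),'turn',r.round(4))
E
python3 - <<'E'
from h import *
from rig import sense
s=sense();print(s['joints'],Ro.from_rotvec(s['ee_rot']).as_matrix().round(3))
plan(s['ee_pos'][0],s['ee_pos'][1],.30,-14.7,s['ee_pos'],s['ee_rot'])
plan(.5627,-.0794,.20,-14.7,s['ee_pos'],s['ee_rot'])
plan(.5627,-.0794,.12,-14.7,s['ee_pos'],s['ee_rot'])
E
```

```text
[-1.22207814e+00  8.78976766e-02  1.37209907e+00 -4.04736895e-06
  1.68361158e+00 -1.03127418e-01] [[ 0.9    0.437 -0.001]
 [ 0.437 -0.9    0.002]
 [ 0.    -0.002 -1.   ]]
yaw+0 travel [  0.   -0.2 -95.6] turn [-2.000e-03  5.000e-04  7.084e-01]
yaw+180 travel [  0.   -0.2 -95.6] turn [-7.0000e-04 -2.5000e-03 -2.4332e+00]
yaw+0 travel [ 471.5 -232.4    5. ] turn [-2.000e-03  5.000e-04  7.084e-01]
yaw+180 travel [ 471.5 -232.4    5. ] turn [-7.0000e-04 -2.5000e-03 -2.4332e+00]
yaw+0 travel [ 471.5 -232.2   85. ] turn [-2.000e-03  5.000e-04  7.084e-01]
yaw+180 travel [ 471.5 -232.2   85. ] turn [-7.0000e-04 -2.5000e-03 -2.4332e+00]
```

Emit:
step_arm(
  travel=[
    [0,0,-50],
    [0,0,-95],
    [60,-30,-95],
    [120,-60,-95],
    [180,-90,-95],
    [240,-120,-80],
    [300,-150,-60],
    [360,-180,-40],
    [420,-210,-20],
    [471,-232,5],
    [471,-232,5],
    [471,-232,5],
    [471,-232,5],
    [471,-232,5],
  ],
  turn=[
    [0,0,0],
    [0,0,0],
    [0,0,0.1],
    [0,0,0.2],
    [0,0,0.3],
    [0,0,0.4],
    [0,0,0.5],
    [0,0,0.6],
    [0,0,0.7],
    [-0.002,0,0.708],
    [-0.002,0,0.708],
    [-0.002,0,0.708],
    [-0.002,0,0.708],
    [-0.002,0,0.708],
  ],
  gripper=[94,94,94,94,94,94,94,94,94,94,94,94,94,94],
)

```text
time_s: 1.5
ee_pos: [0.5629, -0.0763, 0.1966]
ee_rot: [-3.117, 0.392, 0.009]
wrist_force: [0.1, 1.2, -0.1]
finger_gap: 0.0944
grip_force: 0.0
```

```bash
python3 - <<'E'
from h import *
from rig import sense,viewer
s=sense();print(s['time_s'],s['ee_pos'],s['joints'])
i=viewer.camera_info('wrist');p,d=viewer.snapshot('wrist');C=(i['camera_matrix'],i['R'],i['t'])
cv2.imwrite('pics/w1.png',p[:,:,::-1])
for c in blobs(p,(0,0,640,400),(105,120,40),(130,255,255),300)[:2]:
    q=cv2.minAreaRect(c);W=cast(cv2.boxPoints(q),.034,*C);print(q,W.round(4).tolist(),W.mean(0),[np.linalg.norm(W[i]-W[i-1]).round(4) for i in range(4)])
E
```

```text
1.5 [ 0.5629297  -0.07627471  0.19661271] [-2.34305368e-01  1.33697580e-01  1.33719838e+00 -2.77189364e-04
  1.67624723e+00  1.58666250e+00]
((331.0, 191.5), (77.0, 18.0), 90.0) [[0.6026, -0.0811, 0.034], [0.5975, -0.1009, 0.034], [0.5061, -0.0788, 0.034], [0.5116, -0.0574, 0.034]] [ 0.55442851 -0.0795689   0.034     ] [np.float64(0.094), np.float64(0.0204), np.float64(0.0941), np.float64(0.0221)]
```

View pics/w1.png

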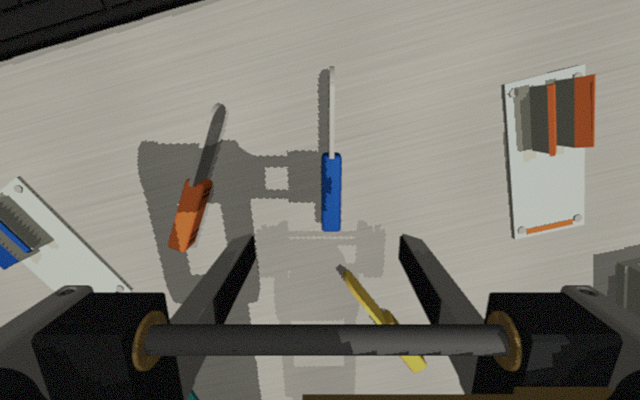

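The wrist view shows the blue retractor at (331,191), parallel to the fingers. The orange one at (190,215) is well clear of them. Next I'll descend onto the blue handle.

```bash
python3 - <<'E'
from h import *
from rig import sense
s=sense();plan(.565,-.0815,.007,-14.2,s['ee_pos'],s['ee_rot']);print(s['joint_velocities'].round(3) if hasattr(s['joint_velocities'],'round') else s['joint_velocities'])
E
```

```text
yaw+0 travel [  4.1   1.8 191. ] turn [ 0.0021  0.004  -0.0046]
yaw+180 travel [  4.1   1.8 191. ] turn [ 0.0062 -0.0034  3.137 ]
[-0.051 -0.041 -0.013 -0.021  0.01  -0.01 ]
```

Emit:
step_arm(
  travel=[
    [2,1,45],
    [4,2,90],
    [4,2,130],
    [4,2,150],
    [4,2,150],
    [4,2,150],
  ],
  turn=[
    [0,0,0],
    [0,0,0],
    [0,0,0],
    [0,0,0],
    [0,0,0],
    [0,0,0],
  ],
  gripper=[94,94,94,94,94,94],
)

```text
time_s: 2.15
ee_pos: [0.5661, -0.0849, 0.0515]
ee_rot: [3.113, -0.403, 0.002]
wrist_force: [1.3, 0.0, 0.5]
finger_gap: 0.0941
grip_force: 0.0
```

```bash
python3 - <<'E'
from h import *
from rig import sense
s=sense();plan(.565,-.0815,.007,-14.2,s['ee_pos'],s['ee_rot']);print(s['ee_pos'],s['joint_velocities'],s['wrist_force'])
E
```

```text
yaw+0 travel [-2.  -3.1 44.5] turn [ 0.0022 -0.0017 -0.0098]
yaw+180 travel [-2.  -3.1 44.5] turn [-2.7000e-03 -3.5000e-03  3.1318e+00]
[ 0.56605498 -0.08492529  0.05152708] [ 0.00772465 -0.02015743 -0.04011724  0.00184895 -0.00211666  0.00282138] [1.33250555 0.04809637 0.49337949]
```

Emit:
step_arm(
  travel=[
    [-1,-3,22],
    [-1,-3,44],
    [-1,-3,44],
    [-1,-3,44],
    [-1,-3,44],
    [-1,-3,44],
    [-1,-3,44],
    [-1,-3,44],
    [-1,-3,44],
    [-1,-3,44],
    [-1,-3,44],
  ],
  turn=[
    [0,0,0],
    [0,0,0],
    [0,0,0],
    [0,0,0],
    [0,0,0],
    [0,0,0],
    [0,0,0],
    [0,0,0],
    [0,0,0],
    [0,0,0],
    [0,0,0],
  ],
  gripper=[94,94,94,0,0,0,0,0,0,0,0],
)

```text
time_s: 3.25
ee_pos: [0.5657, -0.0806, 0.0064]
ee_rot: [3.114, -0.401, 0.0]
wrist_force: [-0.1, 0.4, -0.1]
finger_gap: 0.0334
grip_force: 0.0
```

Emit:
step_arm(
  travel=[
    [0,0,0],
    [0,0,0],
    [0,0,0],
    [0,0,0],
    [0,0,0],
  ],
  turn=[
    [0,0,0],
    [0,0,0],
    [0,0,0],
    [0,0,0],
    [0,0,0],
  ],
  gripper=[0,0,0,0,0],
)

```text
time_s: 3.75
ee_pos: [0.5657, -0.0808, 0.0064]
ee_rot: [3.114, -0.401, 0.001]
wrist_force: [-0.5, 0.1, -0.4]
finger_gap: 0.024
grip_force: 30.0
```

```bash
python3 - <<'E'
from h import *
from rig import sense
s=sense();print(s['finger_gap'],s['grip_force'])
plan(s['ee_pos'][0],s['ee_pos'][1],.15,20,s['ee_pos'],s['ee_rot'])
plan(.526,.300,.15,20,s['ee_pos'],s['ee_rot'])
E
```

```text
0.024034165095175 29.998488128185272
yaw+0 travel [ 1.000e-01  3.000e-01 -1.436e+02] turn [ 0.0022  0.     -0.6053]
yaw+180 travel [ 1.000e-01  3.000e-01 -1.436e+02] turn [ 0.     -0.0028  2.5363]
yaw+0 travel [-134.8 -358.  -144.4] turn [ 0.0022  0.     -0.6053]
yaw+180 travel [-134.8 -358.  -144.4] turn [ 0.     -0.0028  2.5363]
```

Emit:
step_arm(
  travel=[
    [0,0,-20],
    [0,0,-50],
    [0,0,-95],
    [0,0,-140],
    [-12,-32,-144],
    [-25,-68,-144],
    [-40,-104,-144],
    [-54,-140,-144],
    [-67,-178,-144],
    [-81,-214,-144],
    [-95,-250,-144],
    [-108,-286,-144],
    [-122,-322,-144],
    [-130,-345,-144],
    [-135,-358,-144],
    [-135,-358,-144],
    [-135,-358,-144],
    [-135,-358,-144],
  ],
  turn=[
    [0,0,0],
    [0,0,0],
    [0,0,0],
    [0,0,0],
    [0,0,-0.06],
    [0,0,-0.12],
    [0,0,-0.18],
    [0,0,-0.24],
    [0,0,-0.3],
    [0,0,-0.36],
    [0,0,-0.42],
    [0,0,-0.48],
    [0,0,-0.54],
    [0,0,-0.58],
    [0.002,0,-0.605],
    [0.002,0,-0.605],
    [0.002,0,-0.605],
    [0.002,0,-0.605],
  ],
  gripper=[0,0,0,0,0,0,0,0,0,0,0,0,0,0,0,0,0,0],
)

```text
time_s: 5.55
ee_pos: [0.5262, 0.2987, 0.1496]
ee_rot: [3.094, 0.542, -0.0]
wrist_force: [0.1, 0.0, -1.2]
finger_gap: 0.0235
grip_force: 30.0
```

```bash
python3 - <<'E'
from h import *
from rig import sense,viewer
s=sense();print(s['time_s'],s['ee_pos'],s['ee_rot'],s['finger_gap'],s['grip_force'])
i=viewer.camera_info('wrist');p,d=viewer.snapshot('wrist')
np.savez('w2.npz',p=p,d=d,K=i['camera_matrix'],R=i['R'],t=i['t'])
cv2.imwrite('pics/w2.png',p[:,:,::-1])
C=(i['camera_matrix'],i['R'],i['t'])
for c in blobs(p,(0,0,640,400),(105,120,30),(130,255,255),100)[:6]:
    q=cv2.minAreaRect(c);print(q,cast(cv2.boxPoints(q),.048,*C)[:,:2].round(4).tolist(),cast([q[0]],.006,*C).round(4))
E
```

```text
5.55 [0.52619852 0.29873104 0.1496237 ] [ 3.09378074e+00  5.41753957e-01 -2.18852816e-04] 0.02351181784741709 29.99817430973053
((327.0, 261.0), (126.0, 42.0), 90.0) [[0.5236, 0.3191], [0.5376, 0.2806], [0.4012, 0.228], [0.3853, 0.2721]] [[0.4458 0.269  0.006 ]]
((345.5, 110.5), (85.0, 15.0), 90.0) [[0.6435, 0.3306], [0.6479, 0.3184], [0.5799, 0.2919], [0.5751, 0.305]] [[0.6141 0.3097 0.006 ]]
((308.5809631347656, 110.41442108154297), (85.05052185058594, 14.910914421081543), 88.40885925292969) [[0.6322, 0.3615], [0.6369, 0.3495], [0.5688, 0.3234], [0.5637, 0.3363]] [[0.6013 0.3455 0.006 ]]
((302.97308349609375, 370.265380859375), (11.840282440185547, 32.80196762084961), 15.255118370056152) [[0.2984, 0.2591], [0.3461, 0.2642], [0.3464, 0.2503], [0.2985, 0.2447]] [[0.2806 0.2437 0.006 ]]
```

View pics/w2.png

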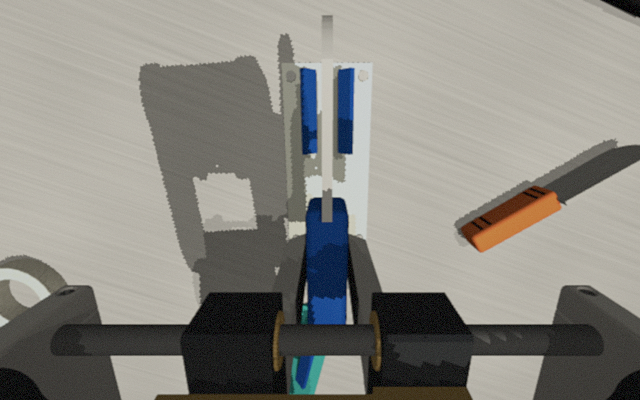

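The wrist view shows the two blue lips at columns 309 and 346, with their midline at 327. The carried blade is also at column 327 and points along the slot. The correction is about -2 mm along the slot and 1 mm sideways, so I'll lower it now.

Emit:
step_arm(
  travel=[
    [-1,1,25],
    [-2,1,50],
    [-2,1,75],
    [-2,1,95],
    [-2,1,110],
    [-2,1,120],
    [-2,1,126],
    [-2,1,130],
    [-2,1,130],
    [-2,1,130],
  ],
  turn=[
    [0,0,0],
    [0,0,0],
    [0,0,0],
    [0,0,0],
    [0,0,0],
    [0,0,0],
    [0,0,0],
    [0,0,0],
    [0,0,0],
    [0,0,0],
  ],
  gripper=[0,0,0,0,0,0,0,0,0,0],
)

```text
time_s: 6.6
ee_pos: [0.5249, 0.2988, 0.0206]
ee_rot: [-3.094, -0.545, -0.003]
wrist_force: [0.1, 0.1, -1.3]
finger_gap: 0.024
grip_force: 30.0
```

```bash
python3 - <<'E'
from h import *
from rig import sense,viewer
s=sense();print(s['time_s'],s['ee_pos'],s['wrist_force'],s['grip_force'])
a,_=viewer.snapshot('wrist');b,_=viewer.snapshot('scene')
cv2.imwrite('pics/w3.png',np.vstack([cv2.resize(a[0:300,200:460,::-1],(520,600))[:300*2],])if 0 else np.hstack([cv2.resize(a[20:280,220:440,::-1],(390,460)),cv2.resize(b[150:250,405:515,::-1],(400,460))[:, :]]))
E
```

```text
6.6 [0.52494201 0.29880297 0.02057306] [ 0.10675899  0.14373666 -1.29730364] 29.99826282262802
```

View pics/w3.png

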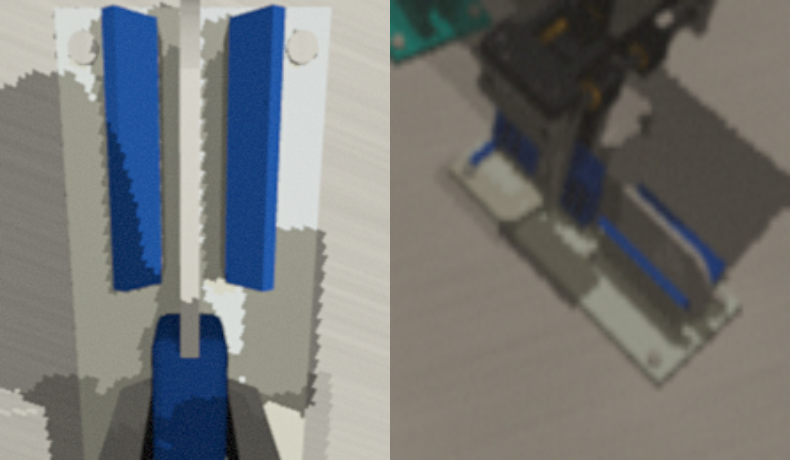

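The left half shows the blade at crop column 190, centred in the slot between the lip edges at about 160 and 228. The handle's front edge, at about row 315, sits just before the walls. The right half shows the same from the side. I'll lower the last 8 mm gently.

Emit:
step_arm(
  travel=[
    [0,0,3],
    [0,0,5],
    [0,0,7],
    [0,0,8],
    [0,0,8],
    [0,0,8],
  ],
  turn=[
    [0,0,0],
    [0,0,0],
    [0,0,0],
    [0,0,0],
    [0,0,0],
    [0,0,0],
  ],
  gripper=[0,0,0,0,0,0],
)

```text
time_s: 7.3
ee_pos: [0.5245, 0.2986, 0.0124]
ee_rot: [-3.094, -0.545, -0.001]
wrist_force: [-1.4, 0.1, 4.0]
finger_gap: 0.024
grip_force: 30.0
```

The force has changed from -1.3 to +4 N, so the tool is on the plate. I'll open the fingers and withdraw.

Emit:
step_arm(
  travel=[
    [0,0,0],
    [0,0,0],
    [0,0,0],
    [0,0,0],
    [0,0,0],
    [0,0,0],
    [0,0,0],
    [0,0,0],
    [0,0,-20],
    [0,0,-50],
    [0,0,-90],
    [0,0,-135],
    [0,0,-160],
    [0,0,-160],
    [0,0,-160],
  ],
  turn=[
    [0,0,0],
    [0,0,0],
    [0,0,0],
    [0,0,0],
    [0,0,0],
    [0,0,0],
    [0,0,0],
    [0,0,0],
    [0,0,0],
    [0,0,0],
    [0,0,0],
    [0,0,0],
    [0,0,0],
    [0,0,0],
    [0,0,0],
  ],
  gripper=[30,40,50,60,60,60,60,60,60,60,60,60,60,60,60],
)

```text
time_s: 8.8
ee_pos: [0.5243, 0.2985, 0.1716]
ee_rot: [-3.094, -0.545, -0.001]
wrist_force: [0.5, 0.5, -0.5]
finger_gap: 0.0605
grip_force: 0.0
```

```bash
python3 - <<'E'
from h import *
from rig import sense,viewer
s=sense();print(s['time_s'],s['ee_pos'],s['wrist_force'],s['finger_gap'])
i=viewer.camera_info('wrist');C=(i['camera_matrix'],i['R'],i['t']);a,_=viewer.snapshot('wrist');b,_=viewer.snapshot('scene')
for c in blobs(a,(250,60,420,320),(105,120,30),(130,255,255),300)[:4]:
    q=cv2.minAreaRect(c);W=cast(cv2.boxPoints(q),.040,*C);print(q,W[:,:2].round(4).tolist(),W.mean(0).round(4))
cv2.imwrite('pics/w4.png',np.hstack([cv2.resize(a[60:340,220:440,::-1],(390,496)),cv2.resize(b[150:250,405:515,::-1],(400,496))]))
E
```

```text
8.8 [0.52431268 0.29854144 0.17161092] [ 0.51302081  0.47442247 -0.52949465] 0.06046413726613739
((328.0, 202.5), (83.0, 46.0), 90.0) [[0.5506, 0.332], [0.567, 0.287], [0.4794, 0.2527], [0.4616, 0.3016]] [0.5146 0.2933 0.04  ]
((310.0, 109.5), (79.0, 14.0), 90.0) [[0.6327, 0.362], [0.6372, 0.3494], [0.5666, 0.3244], [0.5617, 0.3379]] [0.5995 0.3434 0.04  ]
((345.0, 109.0), (78.0, 14.0), 90.0) [[0.6441, 0.3305], [0.6487, 0.3179], [0.5799, 0.2909], [0.5749, 0.3044]] [0.6119 0.3109 0.04  ]
```

View pics/w4.png

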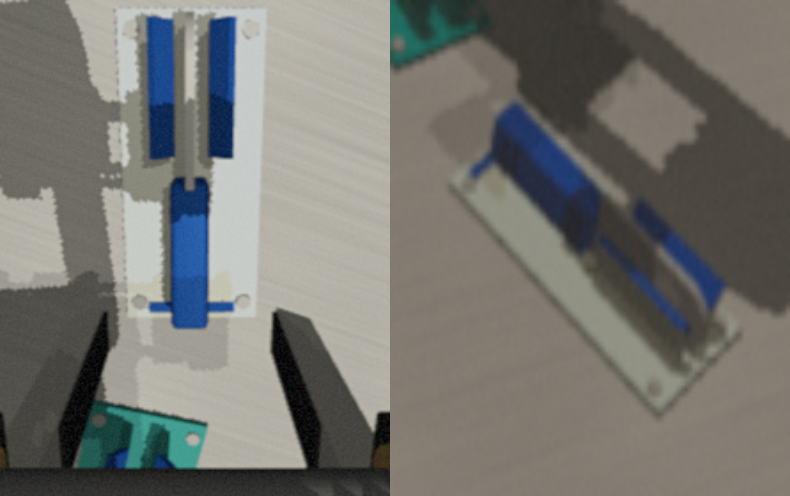

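The picture shows the retractor standing upright with its blade in the slot. The handle is on the apron (crop 190,250), about 3 mm from home. The gripper is clear of everything, so I'll hand the job in.

```bash
python3 -c "
from rig import workorder
print(workorder.job_done())"
```

```text
the job is handed in; nothing more can be done
None
```

The blue retractor stands upright in the blue-lipped holder, about 3 mm from home by camera and released; the orange one was left alone, and the job was handed in at about 9 s without a verdict being returned.

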